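Shut the gauge case and draw its latch tight

ROBOT

A 6-joint arm with a two-finger parallel gripper is mounted at the origin on a cart in front of the work surface, level with it; the furniture and walls round the work are solid. World frame = base frame: x ahead of the robot, y to its left, z up, the work surface at z = 0. Lengths are in m, angles in degrees, forces in N, time in s.
With the tool pointing down it reaches from about 0.25 to 0.725 m from the base axis. Payload 9.7 kg.
Tool frame: the origin (TCP) lies on the centre line of the jaws, within the pads' length; the fingertips stand 17 mm ahead of it and the grasp point (between the pads) lies 2 mm behind it (bot.tip_extent is the distance from the TCP to the fingertips, in m); z points along the fingers, y is the line along which they close (so a half turn about z gives the same grasp; the last joint's range is limited). The gripper opens to 85 mm and grips with 20 to 120 N. Pads are 22 mm wide; open, the fingers measure 114 mm over their backs; the gripper's body (76 mm by 85 mm) begins 54 mm behind the grasp point. The pads swing forward as they close: fully open they stand 13 mm farther back than shut.
Start: joints at [-71.62, 4.979, 10.078, 95.1, 0, 90], TCP at [0.173, -0.522, 0.248] pointing down, gripper open.
Joint ranges: [-179.16, 179.16], [-48.56, 103.87], [-65.8, 70.77], [-126.05, 130.52], [-82.76, 87.17], [-180, 180]. Speed limits (degrees/s): [127.2, 127.2, 147.25, 180, 180, 180].

INTERFACE

Orientations are given as [roll, pitch, yaw] about the fixed x, y, z axes, in that order (R = Rz(yaw) Ry(pitch) Rx(roll)).
In Python, from workcell import bot gives the robot as it stands.
- The arm moves only by the tool carry_out, never from a script. Its argument "moves" is text: rows parted by semicolons, each of 7 numbers parted by spaces: the shift along the tool's x, y, z in mm, then the turn, a rotation vector about the tool's x, y, z in degrees, then the finger opening in mm, from 0 to 85.4. A call has 1 to 20 rows; each row is the pose to reach, as a shift and turn from the pose commanded when the call began, along the tool's axes at that moment; what a row does not reach only later rows make up. A row lasts 1/10 s, in which the tool goes at most 50 mm and 8.59 degrees, less where a joint would pass 70% of its speed; a pose out of reach is approached as far as the arm can. A call with a gripper value outside its range is refused whole. The fingers move at their own pace and stop on an object; "force" is the grip in N (left out, the last holds). Time passes only in rows, so rows that repeat a pose let the fingers close. It gives the time, the measured TCP pose, the force, the opening and the grip force at its end, in the units of the state.
- bot.get_obs(): the state, without advancing time (a new reading comes with each control period).
- bot.camera(name): name is "scene" or "side" or "wrist"; returns a dict with "img" (420x560x3 uint8, red, green, blue), "mtx" (3x3 intrinsics, pixels), "position" and "orientation" of the camera in the world; the wrist camera has in their place "mount" (4x4, takes a point from camera to tool coordinates, whose origin is the TCP and whose axes are the flange's). Camera axes: x right, y up, looking along -z (the intrinsics and any distortion apply to the point x, -y, -z); pixel columns grow to the right and rows downward; lengths in m; the calibration is good to about 2 mm. A picture is of the moment at which its call begins: read the wrist's pose just before it. There is no depth.
- bot.job_done(): hands the job in; it is judged then, once.
The state is a dict: "time": time; "q": joint angles; "qd": joint speeds; "joint_efforts": joint torques, N m; "ee_pos": TCP position; "tcp_rot": TCP orientation; "wrist_force": force on the tool from outside, world axes, zero at the start; "torque": the same for the moment, N m; "opening": finger opening in m; "grasp_force": force on a finger pad.
Only numpy, scipy, OpenCV 4.12 (cv2) and the standard library are available. Lean on these libraries where they do the work, as an engineer would, in place of code of your own. Each camera call takes 0.05 s, during which the arm holds its last target. There are 200 camera calls.

TASK

Close the blue gauge case: press its red release tab down and, keeping it down, slide the orange cover along its rails until it meets the seal. Then fold the latch lever fully back, put the claw over the keeper and draw it back until it bites under the keeper's lip, and press the lever down past centre until it lies flat by itself. Work by feel without forcing anything, and leave the loose things around the case where they are.

Things in the scene. Friction and masses are not known exactly. Their poses are not given: they have to be found in the camera images.
- case: blue steel gauge case, fixed; 210 long, 120 wide, 50 high, rails on top to z 65. Origin on the bench under it; x along the case, the way the cover shuts (towards the latch), z up. It runs from x -100 to 110 mm; cover and latch parts are centred on y = 0. Rubber seal (springy, 15 N/mm) at x 44 to 50; solid latch end x 52 to 110, top at z 50
- cover (a joint): travel in m of the orange sliding cover (106 wide, 144 long, top at z 58) along the case's +x: 0 = open, locked by its tab (2 mm play); it meets the seal at 0.048, and the latch draws it to about 0.050. Rubs with 2 N (more while the tab drags). From 0.045 on the tab springs up and keeps the cover from sliding back
- tab (a joint): depth in m of the red release tab: 0 = up, locked in the rail notches; 0.007 = fully down; free of the notches from 0.005. Spring: 2.5 N to start, 6 N fully down. Between the notches the rail lips keep it down
- tab_pad (a point): middle of the top of the red tab pad on the cover, 40 long (along the case's x), 44 wide, at z 66 when up. A cross rib 6 thick and 9 high stands on its end nearest the latch, its pushing face 14 mm from this point
- keeper (a point): keeper on the cover: steel rib 36 wide, 6 thick, up to z 74, with a rounded lip on top (z 70 to 75) that overhangs 4.7 mm away from the latch. This point: middle of the rib's face under the lip, z 65, where the claw's bar must bite
- lever_pivot (a point): middle of the fixed hinge of the latch lever, at x 60, z 70 mm in the case's frame; the hinge line runs across the case
- lever (a joint): angle in rad of the latch lever: 0 = flat, pointing along the case's +x (latched, stop); dead centre at 0.26; 1.57 upright; 1.85 = fully folded back over the cover (stop). Lever 5 thick, 24 wide; stiff hinge (0.045 N m), stays where left. If it is not fully back the claw may not pass the keeper's lip. Latching takes 3 to 6 N more at its end
- lever_end (a point): middle of the red round bar at the lever's end, 28 wide, 9 thick, 62 mm from the pivot
- claw (a joint): angle in rad, claw to lever. Hinged on the lever at a pin 18 mm from the pivot, 0.26 rad below the lever's line. Slope of the claw above level (it points from the pin along case -x) = claw minus lever. Stiff hinge (0.035 N m): it turns along with the lever and so lifts off, unless its bar was first drawn under the lip. Dragging the claw by its rib turns the lever (about 5 N)
- claw_pad (a point): upper face of the claw's flat strap (30 wide, 4 thick) above its hook: 57 mm out from the pin, 21 above the line pin to bar. The strap runs 13 to 75 mm out from the pin; a red cross rib 5 thick, 7 high stands on it, its outer face 16 mm nearer the pin than this point
- claw_bar (a point): middle of the claw's hook bar, 6 thick, 28 wide, under the strap, 59 mm from the pin; it goes down behind the keeper (the side away from the latch) and rests on the cover with its middle at z 61
- oil_bottle: green oil bottle, 38 across, 89 high, standing loose; origin under its middle
- masking_tape: roll of yellow tape, 100 across, 19 high, lying loose; origin under its middle
- screws_box: small open blue parts box with white screws, 123x104x48, loose; origin under its middle
- deburrer: red deburring tool 100 long, lying loose; origin under its middle

How it is judged:
By the outcome, as a careful person would: the job done as asked, in the order asked, and still so for the second after the job is handed in, with the robot touching nothing.
It also fails if it takes over 58 s, if anything falls off the work surface, if the arm or the gripper's body presses on something with over 40 N, if the wrist force passes 120 N, or if a joint passes its speed limit or range.

## Working session

There is one attempt and no reset: what is moved stays moved. The work goes in short steps, Python scripts to look and compute and a tool call to move; the robot and the scene stay as the last step left them, time stands still between calls to the robot, and variables do not carry over. Pictures are saved under pics/ and viewed, at most 10 in all, crops included, and the job is handed in when it is done.

Besides the shell and the picture viewer there is one more tool, called after "Emit:" as name(argument=value, ...), one argument or row to a line, values as JSON. carry_out: Moves the arm, as the interface text tells. Its arguments: {"type":"object","properties":{"moves":{"type":"string"},"force":{"type":"number"}},"required":["moves"]}

```bash
mkdir -p pics; ls
python3 - <<'E'
from workcell import bot
import cv2,numpy as np
o=bot.get_obs();print({k:np.round(v,3) for k,v in o.items()})
for n in ["scene","side"]:
    c=bot.camera(n);cv2.imwrite(f"pics/{n}0.png",c["img"][:,:,::-1]);print({k:np.round(v,3).tolist() for k,v in c.items() if k!="img"})
E
```

```text
pics
{'time': np.float64(0.0), 'q': array([-7.1620e+01,  5.0100e+00,  1.0037e+01,  9.5097e+01,  1.0000e-03,
        9.0001e+01]), 'qd': array([-0.078, -0.06 , -0.147, -0.08 , -0.046, -0.025]), 'joint_efforts': array([-1.0000e-03, -5.2039e+01,  4.6481e+01,  1.6000e-02, -0.0000e+00,
        0.0000e+00]), 'ee_pos': array([ 0.173, -0.522,  0.248]), 'tcp_rot': array([-1.7993e+02, -1.0000e-03,  1.8378e+01]), 'wrist_force': array([ 0.759,  0.596, -0.163]), 'torque': array([ 0.023,  0.   , -0.008]), 'grasp_force': np.float64(0.0), 'opening': np.float64(0.086)}
{'mtx': [[511.547, 0.0, 290.565], [0.0, 511.547, 203.521], [0.0, 0.0, 1.0]], 'position': [-0.394, -0.842, 0.594], 'orientation': [65.103, -1.328, -54.028]}
{'mtx': [[426.677, 0.0, 277.8], [0.0, 426.677, 203.445], [0.0, 0.0, 1.0]], 'position': [0.093, -1.016, 0.699], 'orientation': [55.611, 1.207, -26.11]}
```

View pics/scene0.png

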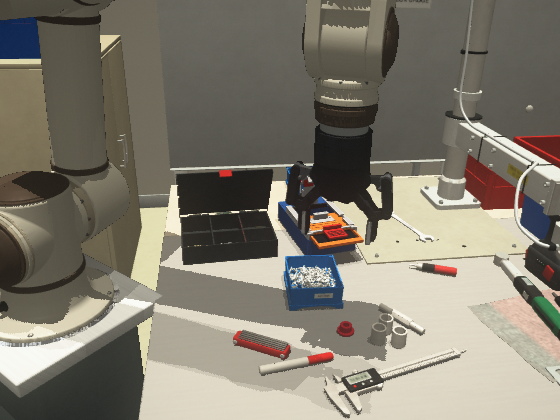

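View pics/side0.png

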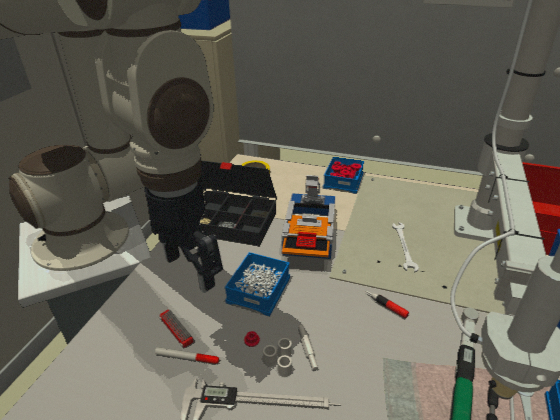

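The side view shows the case near (310,225), its latch end away from the camera around (315,190). I'll locate the cover roughly, then look with the wrist camera.

```bash
cat > h.py <<'E'
from workcell import bot
import cv2,numpy as np
from scipy.spatial.transform import Rotation as R
def shot(n):
    o=bot.get_obs();c=bot.camera(n)
    if n=="wrist":
        T=np.eye(4);T[:3,:3]=R.from_euler('xyz',o['tcp_rot'],degrees=True).as_matrix();T[:3,3]=o['ee_pos']
        W=T@np.array(c['mount'])
    else:
        W=np.eye(4);W[:3,:3]=R.from_euler('xyz',c['orientation'],degrees=True).as_matrix();W[:3,3]=c['position']
    return c['img'],np.array(c['mtx']),W
def ray(px,K,W):
    d=np.array([(px[0]-K[0,2])/K[0,0],-(px[1]-K[1,2])/K[1,1],-1.])
    d=W[:3,:3]@d;return W[:3,3],d/np.linalg.norm(d)
def onz(px,z,K,W):
    p,d=ray(px,K,W);return p+d*(z-p[2])/d[2]
def proj(P,K,W):
    q=W[:3,:3].T@(np.asarray(P)-W[:3,3]);return K[0,0]*q[0]/-q[2]+K[0,2],K[1,2]-K[1,1]*q[1]/-q[2]
def tri(p1,v1,p2,v2):
    a,d=ray(p1,*v1);b,e=ray(p2,*v2)
    s=np.linalg.lstsq(np.c_[d,-e],b-a,rcond=None)[0];x,y=a+d*s[0],b+e*s[1];return (x+y)/2,np.linalg.norm(x-y)
def save(img,name,box=None,s=1):
    if box: img=img[box[1]:box[3],box[0]:box[2]]
    cv2.imwrite('pics/'+name,cv2.resize(img[:,:,::-1],None,fx=s,fy=s,interpolation=cv2.INTER_CUBIC))
E
python3 - <<'E'
from h import *
im,K,W=shot("side")
for p in [(283,256),(333,258),(288,205),(336,208),(313,178),(298,241),(317,240)]: print(p,onz(p,.058,K,W).round(3))
h=cv2.cvtColor(im,cv2.COLOR_RGB2HSV);m=cv2.inRange(h,(8,150,120),(20,255,255));m[:180]=0;m[280:]=0
ys,xs=np.nonzero(m);print(xs.min(),xs.max(),ys.min(),ys.max(),len(xs))
c=bot.camera("wrist");print(np.round(c['mount'],3),np.round(c['mtx'],1),[k for k in c])
save(im,"side1.png",(240,150,380,280),5)
E
```

```text
(283, 256) [ 0.411 -0.363  0.058]
(333, 258) [ 0.507 -0.421  0.058]
(288, 205) [ 0.514 -0.188  0.058]
(336, 208) [ 0.618 -0.259  0.058]
(313, 178) [ 0.641 -0.1    0.058]
(298, 241) [ 0.466 -0.332  0.058]
(317, 240) [ 0.508 -0.349  0.058]
282 330 215 254 684
[[ 0.001  0.955  0.297  0.076]
 [ 1.    -0.001  0.    -0.001]
 [ 0.001  0.297 -0.955 -0.126]
 [ 0.     0.     0.     1.   ]] [[289.3   0.  279. ]
 [  0.  289.3 209.9]
 [  0.    0.    1. ]] ['img', 'mtx', 'mount']
```

View pics/side1.png

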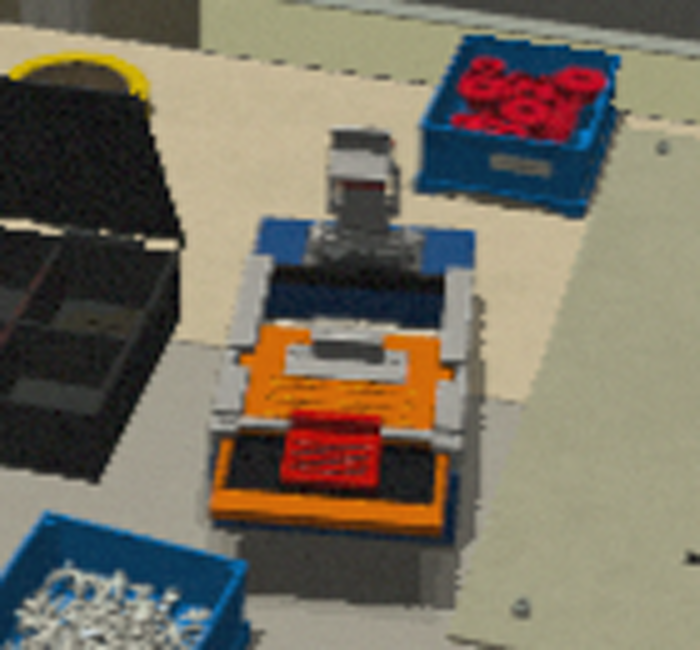

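Blue case with its cover open, lever about upright and the claw sticking out. Moving to look from above.

Emit:
carry_out(
  moves="20 -3 -2 0 0 -3 0; 60 -8 -4 0 0 -8 0; 110 -14 -6 0 0 -14 0; 160 -20 -8 0 0 -20 0; 210 -27 -10 0 0 -26 0; 260 -33 -12 0 0 -32 0; 305 -39 -12 0 0 -38 0; 335 -43 -12 0 0 -43 0; 349 -44 -12 0 0 -45 0; 349 -44 -12 0 0 -45 0; 349 -44 -12 0 0 -45 0; 349 -44 -12 0 0 -45 0",
)

```text
time: 1.4
ee_pos: [0.4896, -0.371, 0.2605]
tcp_rot: [180.0, 0.0, 63.2]
wrist_force: [0.9, -0.4, -0.2]
opening: -0.0004
grasp_force: 0.0
```

Run:
```python
from h import *
o=bot.get_obs();print(o['time'],o['ee_pos'].round(4),o['tcp_rot'].round(2),o['opening'],np.linalg.norm(o['qd']),o['wrist_force'])
im,K,W=shot("wrist");np.savez('w1.npz',im=im,K=K,W=W)
save(im,"w1.png",None,1.4)
```

```text
1.4 [ 0.4896 -0.371   0.2605] [1.800e+02 1.000e-02 6.322e+01] -0.0003539348719099291 0.4828316672296952 [ 0.86008912 -0.40778549 -0.17561036]
```

View pics/w1.png

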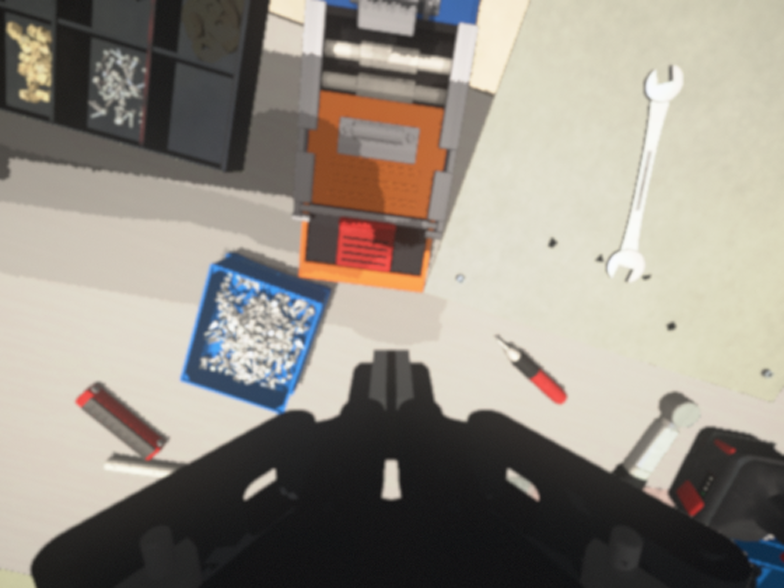

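The wrist view shows the red tab around (366,245), the keeper plate near (378,140), and the cover's rear edge from (300,275) to (428,285) (all in the 1.4x picture). Measuring.

Run:
```python
from h import *
d=np.load('w1.npz');im,K,W=d['im'],d['K'],d['W']
h=cv2.cvtColor(im,cv2.COLOR_RGB2HSV)
red=cv2.inRange(h,(0,150,110),(5,255,255))|cv2.inRange(h,(175,150,110),(180,255,255))
org=cv2.inRange(h,(7,150,90),(20,255,255))
for n,m,z in(("red",red,.066),("org",org,.058)):
    cs,_=cv2.findContours(m,cv2.RETR_EXTERNAL,cv2.CHAIN_APPROX_SIMPLE)
    for c in sorted(cs,key=cv2.contourArea)[::-1][:3]:
        if cv2.contourArea(c)<150: continue
        r=cv2.minAreaRect(c);b=cv2.boxPoints(r)
        print(n,cv2.contourArea(c),np.round(b).tolist())
        P=np.array([onz(p,z,K,W) for p in b]);print(P.round(4).tolist());
        for i in range(2):
            e=P[i+1]-P[i];print("  edge",np.linalg.norm(e).round(4),np.degrees(np.arctan2(e[1],e[0])).round(2))
# fit left edge of orange in the rows of the front part and the rear rows
for rows in [(70,150),(178,200)]:
  L=[];Rr=[]
  for y in range(*rows):
    xs=np.nonzero(org[y])[0]
    if len(xs)>10:L.append(onz((xs[0],y),.058,K,W)[:2]);Rr.append(onz((xs[-1],y),.058,K,W)[:2])
  for S in(L,Rr):
    S=np.array(S)
    if len(S)<5: continue
    v=cv2.fitLine(S.astype(np.float32),cv2.DIST_HUBER,0,.001,.001).ravel();print(rows,len(S),np.degrees(np.arctan2(v[1],v[0])).round(2),v[2:].round(4))
```

```text
red 1093.5 [[238.0, 188.0], [243.0, 155.0], [283.0, 160.0], [278.0, 194.0]]
[[0.449, -0.3472, 0.066], [0.4716, -0.3166, 0.066], [0.508, -0.3414, 0.066], [0.4866, -0.373, 0.066]]
  edge 0.038 53.49
  edge 0.0441 -34.29
red 193.0 [[379.0, 271.0], [385.0, 264.0], [405.0, 282.0], [399.0, 288.0]]
[[0.5544, -0.517, 0.066], [0.5639, -0.5119, 0.066], [0.5771, -0.5463, 0.066], [0.5675, -0.5517, 0.066]]
  edge 0.0108 27.95
  edge 0.0368 -69.07
org 6823.5 [[214.0, 143.0], [225.0, 63.0], [323.0, 77.0], [311.0, 157.0]]
[[0.4481, -0.2913, 0.058], [0.4994, -0.2274, 0.058], [0.5831, -0.2842, 0.058], [0.5379, -0.3536, 0.058]]
  edge 0.082 51.24
  edge 0.1011 -34.16
org 1015.0 [[211.0, 197.0], [216.0, 159.0], [307.0, 171.0], [302.0, 209.0]]
[[0.4137, -0.343, 0.058], [0.4418, -0.3072, 0.058], [0.5274, -0.3661, 0.058], [0.5025, -0.4047, 0.058]]
  edge 0.0454 51.85
  edge 0.1038 -34.51
(70, 150) 80 55.38 [ 0.4788 -0.2651]
(70, 150) 80 57.25 [ 0.5596 -0.3068]
(178, 200) 13 52.13 [ 0.4205 -0.3394]
(178, 200) 13 53.13 [ 0.5114 -0.3875]
```

Emit:
carry_out(
  moves="30 0 -3 0 0 0 0; 70 0 -10 0 0 0 0; 100 0 -15 0 0 0 0; 105 0 -15 0 0 0 0; 105 0 -15 0 0 0 0",
)

```text
time: 1.95
ee_pos: [0.5376, -0.2763, 0.2756]
tcp_rot: [180.0, 0.0, 63.4]
wrist_force: [0.9, 0.1, 0.9]
opening: 0.0001
grasp_force: 0.0
```

Run:
```python
from h import *
im,K,W=shot("wrist");np.savez('w2.npz',im=im,K=K,W=W)
save(im,"w2.png",(160,0,420,230),3)
```

```text
(no output)
```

View pics/w2.png

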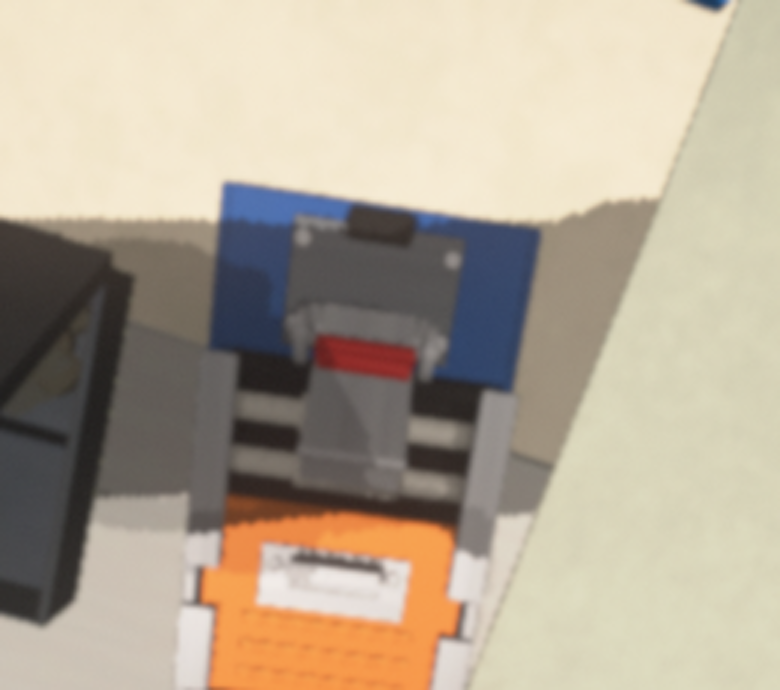

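From above the blue latch end is at (224,183),(540,228),(513,390),(211,347), the lever's red bar around (365,357), and the claw pokes to (350,480) in the 3x crop. Computing the case frame.

Run:
```python
from h import *
d=np.load('w2.npz');im,K,W=d['im'],d['K'],d['W']
f=lambda x,y,z:onz((160+x/3-.33,y/3-.33),z,K,W)
c=np.array([f(224,183,.05),f(540,228,.05),f(513,390,.05),f(211,347,.05)])
X=np.array([[110,60],[110,-60],[52,-60],[52,60]])/1000
# rigid fit
A=c[:,:2]-c[:,:2].mean(0);B=X-X.mean(0);H=B.T@A
yaw=np.arctan2(H[0,1]-H[1,0],H[0,0]+H[1,1]);Rz=np.array([[np.cos(yaw),-np.sin(yaw)],[np.sin(yaw),np.cos(yaw)]])
t=c[:,:2].mean(0)-Rz@X.mean(0);print("yaw",np.degrees(yaw),"origin",t,"res mm",((X@Rz.T+t-c[:,:2])*1000).round(1).tolist())
toc=lambda p:np.r_[Rz.T@(np.array(p[:2])-t),p[2]].round(4)
d1=np.load('w1.npz');V1=(d1['K'],d1['W'])
print("tab w1 (z66)",[toc(onz(p,.066,*V1)) for p in [(238,188),(243,155),(283,160),(278,194)]])
print("cover back z58",[toc(onz(p,.058,*V1)) for p in [(211,197),(302,209)]])
print("keeper plate z58",[toc(f(*p,.058)) for p in [(260,543),(410,565),(257,605),(405,620)]])
print("keeper dark z74",[toc(f(*p,.074)) for p in [(295,555),(382,577)]])
print("claw tip", [toc(f(350,490,z)) for z in (.06,.08,.1,.12)])
print("lever red", [toc(f(365,357,z)) for z in (.11,.132)])
np.savez('case.npz',yaw=yaw,t=t)
```

```text
yaw 55.92187163431721 origin [ 0.54267929 -0.25347911] res mm [[-0.9, 0.8], [1.2, -0.9], [0.8, -0.3], [-1.1, 0.3]]
tab w1 (z66) [array([-0.1295,  0.0254,  0.066 ]), array([-0.092 ,  0.0231,  0.066 ]), array([-0.0918, -0.021 ,  0.066 ]), array([-0.1307, -0.0204,  0.066 ])]
cover back z58 [array([-0.1463,  0.0568,  0.058 ]), array([-0.1472, -0.0512,  0.058 ])]
keeper plate z58 [array([-0.0197,  0.0321,  0.058 ]), array([-0.0208, -0.029 ,  0.058 ]), array([-0.0456,  0.0308,  0.058 ]), array([-0.044 , -0.0304,  0.058 ])]
keeper dark z74 [array([-0.0191,  0.0169,  0.074 ]), array([-0.0234, -0.0175,  0.074 ])]
claw tip [array([ 0.0063, -0.001 ,  0.06  ]), array([ 0.0092, -0.0008,  0.08  ]), array([ 0.012 , -0.0007,  0.1   ]), array([ 0.0148, -0.0005,  0.12  ])]
lever red [array([5.61e-02, 1.00e-04, 1.10e-01]), array([0.056 , 0.0002, 0.132 ])]
```

```bash
cat >> h.py <<'E'
import os
if os.path.exists('case.npz'):
    _c=np.load('case.npz');yaw=float(_c['yaw']);t=_c['t'];RC=R.from_euler('z',yaw).as_matrix()
    t3=np.r_[t,0]
    tocase=lambda p:RC.T@(np.asarray(p)-t3)
    toworld=lambda p:RC@np.asarray(p)+t3
def state(tip=None):
    o=bot.get_obs();M=R.from_euler('xyz',o['tcp_rot'],degrees=True).as_matrix()
    tp=o['ee_pos']+M[:,2]*bot.tip_extent
    print('t',round(float(o['time']),2),'tip case mm',(tocase(tp)*1e3).round(1),'rot',o['tcp_rot'].round(2),'F case',(RC.T@o['wrist_force']).round(1),'q',o['q'].round(0))
    if tip is not None:
        D=R.from_euler('xyz',[180,0,np.degrees(yaw)],degrees=True).as_matrix()
        tcp=toworld(np.array(tip)/1e3)-D[:,2]*bot.tip_extent
        print('shift',(M.T@(tcp-o['ee_pos'])*1e3).round(1),'turn',np.degrees(R.from_matrix(M.T@D).as_rotvec()).round(2))
E
python3 -c "
from h import *
print(bot.tip_extent);state([-111,0,80])"
```

```text
0.017
t 2.0 tip case mm [-22.5  -8.6 258.3] rot [1.7999e+02 2.0000e-02 6.3340e+01] F case [-0.1  0.1  0.4] q [-27.  14.  23.  99.  -0.  89.]
shift [-86.6 -20.  178.4] turn [0.01 0.02 7.42]
```

Emit:
carry_out(
  moves="-20 -5 5 0 0 1.5 0; -50 -12 25 0 0 3.7 0; -75 -18 65 0 0 5.5 0; -85 -20 110 0 0 7 0; -86.6 -20 150 0 0 7.4 0; -86.6 -20 172 0 0 7.4 0; -86.6 -20 178 0 0 7.4 0; -86.6 -20 178 0 0 7.4 0;-86.6 -20 178 0 0 7.4 0",
)

```text
time: 2.9
ee_pos: [0.4814, -0.3456, 0.0989]
tcp_rot: [179.9, 0.0, 55.9]
wrist_force: [-0.0, -0.3, 0.6]
opening: -0.0003
grasp_force: 0.0
```

Run:
```python
from h import *
state([-111,0,64])
a,b=shot("wrist"),shot("side")
save(a[0],"w3.png",(150,20,410,300),2.2)
```

```text
t 2.9 tip case mm [-110.6   -0.9   81.9] rot [1.7988e+02 1.0000e-02 5.5940e+01] F case [-0.3 -0.2  0.6] q [-36.  10.  -0.  79.  -0.  88.]
shift [-0.4 -0.9 17.9] turn [0.12 0.01 0.02]
```

View pics/w3.png

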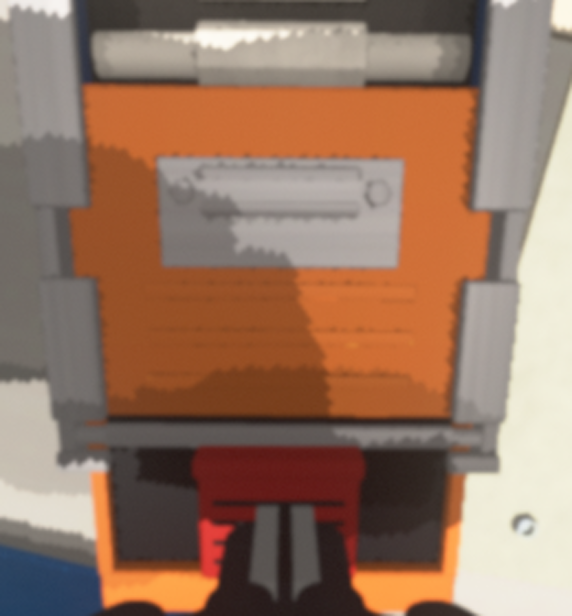

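Fingers stand centred behind the tab's rib. Pressing down by feel.

Emit:
carry_out(
  moves="-0.5 0 5 0 0 0 0; -0.5 0 10 0 0 0 0; -0.5 0 13 0 0 0 0; -0.5 0 15 0 0 0 0; -0.5 0 16 0 0 0 0; -0.5 0 17 0 0 0 0; -0.5 0 17 0 0 0 0; -0.5 0 17 0 0 0 0",
)

```text
time: 3.8
ee_pos: [0.4808, -0.345, 0.0804]
tcp_rot: [-180.0, -0.0, 56.0]
wrist_force: [-1.5, 2.6, 4.2]
opening: 0.0003
grasp_force: 1.8
```

```bash
python3 -c "
from h import *
state([-111,0,60])"
```

```text
t 3.8 tip case mm [-110.5   -0.    63.4] rot [-1.7999e+02 -1.0000e-02  5.5980e+01] F case [1.3 2.7 4.2] q [-36.  11.  -2.  77.   0.  88.]
shift [-0.5 -0.   3.4] turn [-0.01 -0.01  0.06]
```

Emit:
carry_out(
  moves="0 0 1 0 0 0 0; 0 0 2 0 0 0 0; 0 0 3 0 0 0 0; 0 0 3.5 0 0 0 0; 0 0 4 0 0 0 0; 0 0 4 0 0 0 0; 0 0 4 0 0 0 0",
)

```text
time: 4.5
ee_pos: [0.4809, -0.3451, 0.0764]
tcp_rot: [180.0, -0.0, 56.0]
wrist_force: [-2.1, 2.9, 5.8]
opening: 0.0003
grasp_force: 2.8
```

```bash
python3 -c "
from h import *
state()"
```

```text
t 4.5 tip case mm [-110.5   -0.2   59.4] rot [179.99  -0.    55.98] F case [1.2 3.4 5.8] q [-36.  11.  -2.  77.   0.  88.]
```

Emit:
carry_out(
  moves="1 0 0 0 0 0 0; 3 0 0 0 0 0 0; 5 0 0 0 0 0 0; 7 0 0 0 0 0 0; 10 0 0 0 0 0 0; 13 0 0 0 0 0 0; 16 0 0 0 0 0 0; 16 0 0 0 0 0 0",
)

```text
time: 5.3
ee_pos: [0.4899, -0.332, 0.0765]
tcp_rot: [180.0, 0.0, 56.0]
wrist_force: [-2.7, 0.6, 5.0]
opening: 0.0002
grasp_force: 2.7
```

Run:
```python
from h import *
state()
im,K,W=shot("side")
h=cv2.cvtColor(im,cv2.COLOR_RGB2HSV);m=cv2.inRange(h,(8,150,90),(20,255,255));m[:180]=0;m[280:]=0
ys,xs=np.nonzero(m);print(xs.min(),xs.max(),ys.min(),ys.max(),len(xs))
```

```text
t 5.3 tip case mm [-94.6  -0.3  59.5] rot [1.7998e+02 3.0000e-02 5.5980e+01] F case [-1.   2.6  5. ] q [-34.  11.  -3.  77.  -0.  90.]
283 329 212 251 384
```

Emit:
carry_out(
  moves="3 0 0 0 0 0 0; 6 0 0 0 0 0 0; 9 0 0 0 0 0 0; 12 0 0 0 0 0 0; 15 0 0 0 0 0 0; 18 0 0 0 0 0 0; 21 0 0 0 0 0 0; 24 0 0 0 0 0 0; 26 0 0 0 0 0 0; 26 0 0 0 0 0 0",
)

```text
time: 6.35
ee_pos: [0.5046, -0.3106, 0.0766]
tcp_rot: [180.0, 0.0, 56.0]
wrist_force: [-2.7, -0.0, 5.1]
opening: 0.0002
grasp_force: 2.7
```

Run:
```python
from h import *
state()
im,K,W=shot("wrist");save(im,"w4.png",(130,0,430,300),1.8)
im,K,W=shot("side")
h=cv2.cvtColor(im,cv2.COLOR_RGB2HSV);m=cv2.inRange(h,(8,150,90),(20,255,255));m[:180]=0;m[280:]=0
ys,xs=np.nonzero(m);print(xs.min(),xs.max(),ys.min(),ys.max(),len(xs))
```

```text
t 6.35 tip case mm [-68.7  -0.4  59.6] rot [1.7995e+02 3.0000e-02 5.5980e+01] F case [-1.5  2.2  5.1] q [-32.  11.  -2.  77.  -0.  92.]
284 329 207 243 328
```

View pics/w4.png

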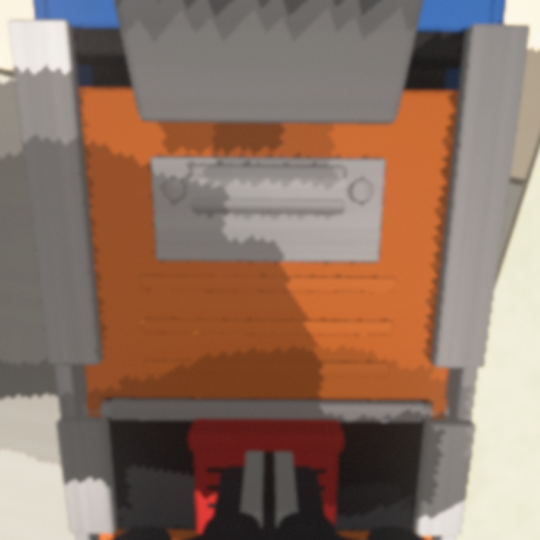

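Cover has come about 40 mm, tab bars still under the rail lips. Creeping to the seal.

Emit:
carry_out(
  moves="1.5 0 0 0 0 0 0; 3 0 0 0 0 0 0; 4 0 0 0 0 0 0; 5 0 0 0 0 0 0; 5 0 0 0 0 0 0",
)

```text
time: 6.95
ee_pos: [0.5073, -0.3067, 0.0766]
tcp_rot: [179.9, 0.0, 56.0]
wrist_force: [-3.0, -0.2, 5.4]
opening: 0.0003
grasp_force: 2.7
```

Emit:
carry_out(
  moves="0.7 0 0 0 0 0 0; 1.4 0 0 0 0 0 0; 2 0 0 0 0 0 0; 2 0 0 0 0 0 0",
)

```text
time: 7.35
ee_pos: [0.5082, -0.3053, 0.0766]
tcp_rot: [179.9, 0.1, 56.0]
wrist_force: [-4.1, -2.3, 5.8]
opening: -0.0003
grasp_force: 2.7
```

```bash
python3 -c "
from h import *
state()"
```

```text
t 7.35 tip case mm [-62.2  -0.5  59.6] rot [1.7994e+02 7.0000e-02 5.5950e+01] F case [-4.3  2.1  5.8] q [-31.  11.  -2.  77.  -0.  93.]
```

Emit:
carry_out(
  moves="0.5 0 0 0 0 0 0; 1 0 0 0 0 0 0; 1 0 0 0 0 0 0",
)

```text
time: 7.65
ee_pos: [0.5088, -0.3047, 0.0766]
tcp_rot: [179.9, 0.1, 55.9]
wrist_force: [-3.0, -2.3, 4.9]
opening: -0.0
grasp_force: 2.7
```

```bash
python3 -c "
from h import *
state()"
```

```text
t 7.65 tip case mm [-61.4  -0.7  59.6] rot [1.7992e+02 9.0000e-02 5.5940e+01] F case [-3.6  1.2  4.9] q [-31.  11.  -2.  77.  -0.  93.]
```

Emit:
carry_out(
  moves="0.5 0 0 0 0 0 0; 1 0 0 0 0 0 0; 1 0 0 0 0 0 0",
)

```text
time: 7.95
ee_pos: [0.5092, -0.3042, 0.0767]
tcp_rot: [179.9, 0.1, 55.9]
wrist_force: [-4.0, -4.9, 4.9]
opening: 0.0002
grasp_force: 4.1
```

Emit:
carry_out(
  moves="0.5 0 0 0 0 0 0; 1 0 0 0 0 0 0; 1 0 0 0 0 0 0",
)

```text
time: 8.25
ee_pos: [0.5094, -0.3039, 0.0767]
tcp_rot: [179.9, 0.2, 55.9]
wrist_force: [-5.5, -7.5, 5.6]
opening: 0.0
grasp_force: 5.8
```

```bash
python3 -c "
from h import *
state()"
```

```text
t 8.25 tip case mm [-60.5  -0.7  59.7] rot [179.91   0.21  55.9 ] F case [-9.3  0.3  5.6] q [-31.  11.  -2.  77.  -0.  93.]
```

The seal is felt (9 N). Lifting off and moving over to the latch side of the lever.

Emit:
carry_out(
  moves="-1 0 -5 0 0 0 0; -2 0 -20 0 0 0 0; -2 0 -50 0 0 0 0; -2 0 -90 0 0 0 0; 0 0 -120 0 0 0 0; 20 -0.5 -130 0 0 0 0; 55 -0.5 -130 0 0 0 0; 95 -0.5 -130 0 0 0 0; 130 -0.5 -130 0 0 0 0; 148 -0.5 -130 0 0 0 0; 152 -0.5 -130 0 0 0 0; 152 -0.5 -130 0 0 0 0; 152 -0.5 -130 0 0 0 0",
)

```text
time: 9.55
ee_pos: [0.5941, -0.1766, 0.2064]
tcp_rot: [-180.0, 0.0, 55.9]
wrist_force: [-0.3, 0.1, -0.4]
opening: -0.0002
grasp_force: 0.0
```

Run:
```python
from h import *
state([92,0,118])
im,K,W=shot("side");np.savez('s5.npz',im=im,K=K,W=W)
i2,K2,W2=shot("scene")
a=cv2.resize(im[140:270,240:370],None,fx=3,fy=3,interpolation=cv2.INTER_CUBIC)
b=cv2.resize(i2[150:280,260:390],None,fx=3,fy=3,interpolation=cv2.INTER_CUBIC)
save(np.hstack([a,b]),"s5.png")
```

```text
t 9.55 tip case mm [ 92.4   0.5 189.4] rot [-1.800e+02  1.000e-02  5.594e+01] F case [-0.1  0.3 -0.4] q [-17.  14.  16.  92.  -0. 108.]
shift [-0.4  0.5 71.4] turn [-0.    0.01  0.02]
```

View pics/s5.png

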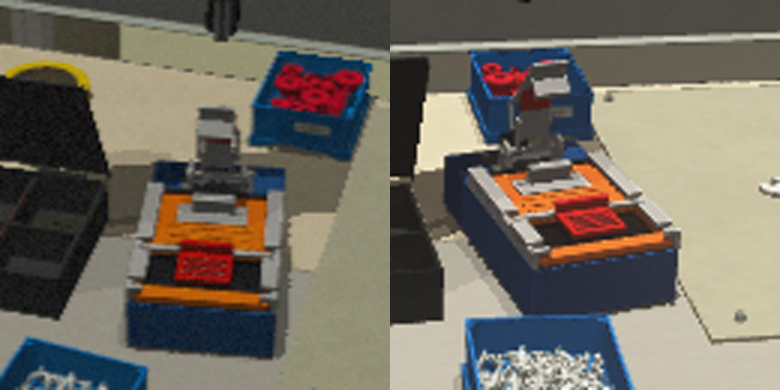

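Cover is shut; lever and claw stand up near (215,130) left / (535,90) right. Descending behind the lever and pushing it back.

Emit:
carry_out(
  moves="0 0 20 0 0 0 0; 0 0 50 0 0 0 0; 0 0 67 0 0 0 0; -4 0 71 0 0 0 0; -10 0 71 0 0 0 0; -16 0 71 0 0 0 0; -20 0 71 0 0 0 0; -24 0 71 0 0 0 0; -27 0 71 0 0 0 0; -27 0 71 0 0 0 0",
)

```text
time: 10.65
ee_pos: [0.5795, -0.1986, 0.1359]
tcp_rot: [179.9, -0.0, 56.0]
wrist_force: [0.1, -0.1, 2.8]
opening: 0.0002
grasp_force: 0.5
```

Emit:
carry_out(
  moves="-2 0 0 0 0 0 0; -4 0 0 0 0 0 0; -5 0 0 0 0 0 0; -5 0 0 0 0 0 0",
)

```text
time: 11.05
ee_pos: [0.5766, -0.2023, 0.1352]
tcp_rot: [-180.0, 0.0, 56.0]
wrist_force: [0.3, 0.4, 0.5]
opening: 0.0001
grasp_force: 0.6
```

```bash
python3 -c "
from h import *
state()"
```

```text
t 11.05 tip case mm [ 61.3   0.6 118.2] rot [-1.7999e+02  1.0000e-02  5.5980e+01] F case [ 0.4 -0.   0.5] q [-19.  13.   6.  84.  -0. 105.]
```

Emit:
carry_out(
  moves="-1 0 0 0 0 0 0; -2 0 0 0 0 0 0; -2 0 0 0 0 0 0",
)

```text
time: 11.35
ee_pos: [0.5753, -0.204, 0.1351]
tcp_rot: [-180.0, 0.0, 56.0]
wrist_force: [0.6, -0.1, -0.1]
opening: 0.0
grasp_force: 0.1
```

Emit:
carry_out(
  moves="-1 0 0 0 0 0 0; -2 0 0 0 0 0 0; -2 0 0 0 0 0 0",
)

```text
time: 11.65
ee_pos: [0.5747, -0.2048, 0.1351]
tcp_rot: [-180.0, -0.1, 56.0]
wrist_force: [3.1, 4.4, -0.6]
opening: -0.0002
grasp_force: 2.7
```

```bash
python3 -c "
from h import *
state()"
```

```text
t 11.65 tip case mm [ 58.3   0.7 118.1] rot [-1.7997e+02 -1.1000e-01  5.6020e+01] F case [ 5.3 -0.1 -0.6] q [-20.  12.   6.  84.   0. 104.]
```

Lever stop felt (5 N). Working out the claw's slope from the last pair of pictures.

Run:
```python
from h import *
a,b=shot("side"),shot("scene")
for p,q in [((215,108),(555,65)),((215,145),(532,102))]:
    P,e=tri((240+p[0]/3-.33,140+p[1]/3-.33),a[1:],(260+(q[0]-390)/3-.33,150+q[1]/3-.33),b[1:]);print((tocase(P)*1e3).round(1),(e*1e3).round(1))
```

```text
[ 24.   -0.3 157.9] 3.3
[ 54.9   2.3 108.8] 8.1
```

Emit:
carry_out(
  moves="3 0 0 0 0 0 0; 10 0 0 0 0 0 0; 18 0 -15 0 0 0 0; 20 0 -45 0 0 0 0; 20 0 -65 0 0 0 0; 5 0 -75 0 0 0 0; -15 0 -75 0 0 0 0; -35 0 -75 0 0 0 0; -47 0 -75 0 0 0 0; -50 0 -75 0 0 0 0; -50 0 -75 0 0 0 0",
)

```text
time: 12.85
ee_pos: [0.5462, -0.2474, 0.21]
tcp_rot: [-180.0, 0.0, 55.9]
wrist_force: [0.3, 0.0, -0.2]
opening: -0.0003
grasp_force: 0.0
```

Run:
```python
from h import *
state([8,0,165])
for n in("side","scene"):
    im,K,W=shot(n);print(n)
    # lever red-bar blob near the expected place
    h=cv2.cvtColor(im,cv2.COLOR_RGB2HSV)
    u,v=map(int,proj(toworld([.043,0,.13]),K,W));print(u,v)
    m=cv2.inRange(h,(0,120,70),(6,255,255))|cv2.inRange(h,(174,120,70),(180,255,255))
    k,_,st,ce=cv2.connectedComponentsWithStats(m)
    for i in range(1,k):
        if st[i,4]>5 and abs(ce[i]-[u,v]).max()<45: print(st[i].tolist(),ce[i].round(1).tolist())
    np.savez('f_'+n,im=im,K=K,W=W)
```

```text
t 12.85 tip case mm [  7.    0.5 193. ] rot [-179.98    0.     55.93] F case [ 0.2 -0.2 -0.2] q [-24.  11.  13.  92.   0. 100.]
shift [ 1.   0.5 28. ] turn [-0.02  0.    0.  ]
side
311 181
[331, 162, 30, 16, 290] [344.9, 169.5]
[314, 181, 4, 4, 15] [315.4, 182.6]
scene
310 178
[291, 170, 28, 12, 240] [304.6, 175.8]
[305, 185, 5, 3, 12] [306.8, 186.2]
[315, 214, 24, 16, 254] [325.7, 221.6]
```

Emit:
carry_out(
  moves="1 0.5 20 0 0 0 0; 1 0.5 38 0 0 0 0; 1 0.5 48 0 0 0 0; 1 0.5 56 0 0 0 0; 0 0.5 63 0 0 0 0; -2 0.5 70 0 0 0 0; -3 0.5 76 0 0 0 0; -5 0.5 81 0 0 0 0; -5 0.5 81 0 0 0 0",
)

```text
time: 13.85
ee_pos: [0.5437, -0.2516, 0.1286]
tcp_rot: [-179.9, 0.0, 56.0]
wrist_force: [-0.1, -0.2, -0.5]
opening: 0.0001
grasp_force: 0.0
```

```bash
python3 -c "
from h import *
state()"
```

```text
t 13.85 tip case mm [  2.1   0.3 111.6] rot [-1.7995e+02  1.0000e-02  5.5960e+01] F case [-0.2  0.  -0.5] q [-25.  11.   4.  83.   0.  99.]
```

```bash
cat > rib.py <<'E'
from h import *
from scipy.optimize import brentq
state()
im,K,W=shot("wrist")
h=cv2.cvtColor(im,cv2.COLOR_RGB2HSV)
m=cv2.inRange(h,(0,120,60),(6,255,255))|cv2.inRange(h,(174,120,60),(180,255,255))
k,_,st,ce=cv2.connectedComponentsWithStats(m)
for i in range(1,k):
    if st[i,4]>60 and 150<ce[i][0]<410: print(st[i].tolist(),ce[i].round(1).tolist())
for L in (1.85,1.75,1.65):
  pin=np.array([60+18*np.cos(L-.26),70+18*np.sin(L-.26)])
  for s in np.radians([30,15,0,-10,-20,-27]):
    r=pin+38.5*np.array([-np.cos(s),np.sin(s)])+28*np.array([np.sin(s),np.cos(s)])
    if L==1.85 or s<-.3: print(L,'slope',np.degrees(s).round(),'rib',r.round(1),np.round(proj(toworld([r[0]/1e3,0,r[1]/1e3]),K,W),1))
E
python3 rib.py
```

```text
t 13.85 tip case mm [  2.1   0.3 111.6] rot [-1.7995e+02  1.0000e-02  5.5960e+01] F case [-0.2  0.  -0.5] q [-25.  11.   4.  83.   0.  99.]
[249, 175, 64, 38, 2145] [280.3, 194.2]
[251, 228, 58, 11, 613] [280.1, 233.0]
[274, 329, 12, 6, 61] [279.0, 331.6]
1.85 slope 30.0 rib [ 40.3 131.5] [281.3 211.3]
1.85 slope 15.0 rib [ 29.7 125. ] [281.2 228.4]
1.85 slope 0.0 rib [ 21.2 116. ] [281.  237.7]
1.85 slope -10.0 rib [ 16.9 108.9] [280.9 239.9]
1.85 slope -20.0 rib [ 13.9 101.1] [280.9 239.4]
1.85 slope -27.0 rib [12.6 95.5] [280.8 237.6]
1.75 slope -20.0 rib [ 15.7 101.1] [280.9 236.4]
1.75 slope -27.0 rib [14.4 95.4] [280.8 234.7]
1.65 slope -20.0 rib [ 17.5 100.9] [280.9 233.4]
1.65 slope -27.0 rib [16.2 95.2] [280.8 231.8]
```

The claw follows (about level). Continuing down with the tool tilting along.

Emit:
carry_out(
  moves="-2 0 3 0 2 0 0; -4 0 7 0 5 0 0; -6 0 12 0 8 0 0; -7 0 16 0 10 0 0; -8 0 20 0 13 0 0; -8.5 0 23 0 16 0 0; -9 0 26 0 18 0 0; -9 0 26 0 18 0 0",
)

```text
time: 14.7
ee_pos: [0.5385, -0.2595, 0.103]
tcp_rot: [-180.0, -18.0, 55.9]
wrist_force: [-0.2, 0.4, -0.6]
opening: -0.0002
grasp_force: 0.0
```

```bash
python3 rib.py | head -8
```

```text
t 14.7 tip case mm [-2.1  0.1 86.8] rot [-179.96  -18.02   55.89] F case [ 0.2  0.4 -0.6] q [-34.  10.  -1.  78.  18.  90.]
[245, 160, 72, 24, 1622] [280.0, 171.7]
[251, 231, 57, 11, 616] [279.1, 236.0]
[274, 330, 11, 22, 202] [279.0, 341.3]
1.85 slope 30.0 rib [ 40.3 131.5] [281.1 180.2]
1.85 slope 15.0 rib [ 29.7 125. ] [281.  207.3]
1.85 slope 0.0 rib [ 21.2 116. ] [280.9 226.9]
1.85 slope -10.0 rib [ 16.9 108.9] [280.8 235.3]
```

Emit:
carry_out(
  moves="-0.3 0 1 0 0 0 0; -0.6 0 2 0 0 0 0; -1 0 3 0 0 0 0; -1.2 0 4 0 0 0 0; -1.2 0 4 0 0 0 0",
)

```text
time: 15.25
ee_pos: [0.5391, -0.2586, 0.099]
tcp_rot: [-180.0, -18.0, 56.0]
wrist_force: [0.7, 0.1, -0.1]
opening: 0.0001
grasp_force: 0.0
```

Emit:
carry_out(
  moves="-0.3 0 1 0 0 0 0; -0.6 0 2 0 0 0 0; -0.6 0 2 0 0 0 0",
)

```text
time: 15.55
ee_pos: [0.5393, -0.2588, 0.0978]
tcp_rot: [180.0, -18.0, 56.0]
wrist_force: [-1.6, 0.6, 5.4]
opening: -0.0002
grasp_force: 2.3
```

```bash
python3 rib.py | sed -n '1,4p;8,20p'
```

```text
t 15.55 tip case mm [-1.  -0.1 81.7] rot [179.95 -18.03  56.  ] F case [-0.4  1.6  5.4] q [-34.  11.  -2.  77.  18.  90.]
[242, 160, 76, 26, 1783] [279.8, 172.3]
[251, 234, 57, 12, 657] [279.3, 239.4]
[273, 332, 13, 24, 228] [279.0, 344.5]
1.85 slope -10.0 rib [ 16.9 108.9] [280.5 238.4]
1.85 slope -20.0 rib [ 13.9 101.1] [280.4 243.2]
1.85 slope -27.0 rib [12.6 95.5] [280.4 244.6]
1.75 slope -20.0 rib [ 15.7 101.1] [280.4 239.5]
1.75 slope -27.0 rib [14.4 95.4] [280.4 241. ]
1.65 slope -20.0 rib [ 17.5 100.9] [280.4 235.7]
1.65 slope -27.0 rib [16.2 95.2] [280.4 237.4]
```

Bar rests on the cover (contact at the expected height). Drawing it towards the keeper.

Emit:
carry_out(
  moves="1 0 0.3 0 0 0 0; 2 0 0.6 0 0 0 0; 3 0 0.9 0 0 0 0; 4 0 1.2 0 0 0 0; 5 0 1.5 0 0 0 0; 6 0 1.8 0 0 0 0; 6 0 1.8 0 0 0 0",
)

```text
time: 16.3
ee_pos: [0.5422, -0.2545, 0.0978]
tcp_rot: [179.9, -17.9, 55.9]
wrist_force: [-4.7, -3.7, 5.4]
opening: -0.0001
grasp_force: 4.0
```

```bash
python3 rib.py | sed -n '1,4p;10,20p'
```

```text
t 16.3 tip case mm [ 4.1 -0.2 81.7] rot [179.95 -17.91  55.94] F case [-5.7  1.8  5.4] q [-33.  10.  -2.  77.  18.  91.]
[242, 129, 76, 31, 2117] [279.7, 143.0]
[250, 234, 58, 12, 673] [278.7, 239.5]
[273, 340, 13, 16, 161] [279.0, 347.9]
1.85 slope -27.0 rib [12.6 95.5] [280.2 255. ]
1.75 slope -20.0 rib [ 15.7 101.1] [280.2 250.3]
1.75 slope -27.0 rib [14.4 95.4] [280.2 251.4]
1.65 slope -20.0 rib [ 17.5 100.9] [280.2 246.5]
1.65 slope -27.0 rib [16.2 95.2] [280.2 247.8]
```

Emit:
carry_out(
  moves="1 0 0.3 0 0 0 0; 2 0 0.6 0 0 0 0; 3 0 0.9 0 0 0 0; 3 0 0.9 0 0 0 0",
)

```text
time: 16.75
ee_pos: [0.5441, -0.2519, 0.0979]
tcp_rot: [179.9, -17.9, 55.9]
wrist_force: [-4.5, -3.8, 4.9]
opening: -0.0001
grasp_force: 3.7
```

Emit:
carry_out(
  moves="1 0 0.3 0 0 0 0; 2 0 0.6 0 0 0 0; 2 0 0.6 0 0 0 0",
)

```text
time: 17.05
ee_pos: [0.5452, -0.2501, 0.0979]
tcp_rot: [180.0, -17.9, 55.9]
wrist_force: [-4.8, -3.3, 6.3]
opening: 0.0003
grasp_force: 3.6
```

```bash
python3 rib.py | sed -n '1,4p'
```

```text
t 17.05 tip case mm [ 9.4 -0.2 81.7] rot [179.95 -17.91  55.95] F case [-5.5  2.1  6.3] q [-33.  10.  -2.  77.  18.  92.]
[244, 93, 73, 51, 3214] [279.9, 116.4]
[251, 233, 57, 12, 619] [278.9, 239.0]
[274, 349, 11, 7, 68] [279.1, 351.6]
```

Emit:
carry_out(
  moves="1 0 0.3 0 0 0 0; 2 0 0.6 0 0 0 0; 2 0 0.6 0 0 0 0",
)

```text
time: 17.4
ee_pos: [0.546, -0.249, 0.098]
tcp_rot: [179.9, -17.8, 55.9]
wrist_force: [-7.7, -7.9, 6.6]
opening: -0.0
grasp_force: 4.9
```

Emit:
carry_out(
  moves="0.7 0 0.2 0 0 0 0; 1.4 0 0.4 0 0 0 0; 1.4 0 0.4 0 0 0 0",
)

```text
time: 17.7
ee_pos: [0.5467, -0.2482, 0.0982]
tcp_rot: [179.9, -17.8, 55.9]
wrist_force: [-8.9, -9.7, 8.3]
opening: 0.0002
grasp_force: 6.0
```

```bash
python3 rib.py | sed -n '1,4p'
```

```text
t 17.7 tip case mm [11.8 -0.5 82. ] rot [179.92 -17.79  55.9 ] F case [-13.    2.    8.3] q [-32.  10.  -2.  77.  18.  92.]
[244, 87, 72, 54, 3384] [279.4, 111.9]
[250, 235, 58, 11, 619] [278.4, 240.0]
1.85 slope 30.0 rib [ 40.3 131.5] [280.  215.9]
```

The bite is felt (13 N, the lever stopped following). Easing off and lifting clear.

Emit:
carry_out(
  moves="-1 0 -0.5 0 0 0 0; -2.5 0 -1.2 0 0 0 0; -4 0 -3 0 0 0 0; -3.5 0 -8 0 0 0 0; 0 0 -20 0 -3 0 0; 8 0 -45 0 -8 0 0; 18 0 -70 0 -13 0 0; 21 0 -80 0 -18 0 0; 21 0 -80 0 -18 0 0; 21 0 -80 0 -18 0 0",
)

```text
time: 18.75
ee_pos: [0.5451, -0.2497, 0.1793]
tcp_rot: [-180.0, -0.1, 56.0]
wrist_force: [0.0, 1.0, -0.4]
opening: 0.0003
grasp_force: 0.0
```

```bash
cat > look.py <<'E'
from h import *
import sys
state([57,0,124])
im,K,W=shot("wrist");i2=shot("scene")[0];i3=shot("side")[0]
a=cv2.resize(im[0:260,150:410],(390,390),interpolation=cv2.INTER_CUBIC)
b=cv2.resize(i2[165:265,270:370],(390,390),interpolation=cv2.INTER_CUBIC)
save(np.hstack([a,b]),sys.argv[1])
E
python3 look.py p9.png; python3 rib.py | sed -n '2,4p'
```

```text
t 18.75 tip case mm [4.500e+00 1.000e-01 1.623e+02] rot [-1.7995e+02 -1.3000e-01  5.6050e+01] F case [ 0.9  0.6 -0.4] q [-25.  11.   9.  88.   0.  99.]
shift [52.4  0.3 38.4] turn [-0.05 -0.13  0.13]
[257, 102, 49, 28, 1229] [280.8, 115.0]
[261, 190, 39, 9, 307] [280.0, 193.5]
1.85 slope 30.0 rib [ 40.3 131.5] [281.2 188.5]
```

View pics/p9.png

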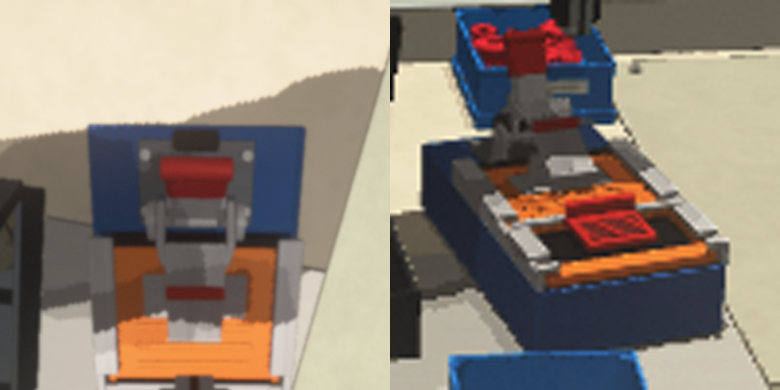

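The claw's strap lies over the keeper, its rib at (195,293), the lever's red bar at (197,178). Computing the lever angle and its arc.

```bash
cat > arc.py <<'E'
from h import *
state()
im,K,W=shot("wrist")
for L in np.arange(1.0,1.6,.1): print(L.round(2),np.round(proj(toworld([.060+.062*np.cos(L),0,.07+.062*np.sin(L)]),K,W),1))
for L in [1.27,1.1,.95,.8,.65,.5,.4,.3,.2,.1,0]:
    c=np.array([60,70])+54*np.array([np.cos(L),np.sin(L)])+2.5*np.array([-np.sin(L),np.cos(L)])
    print(L,'tip centre',(c-[11,0]).round(1))
E
python3 arc.py
```

```text
t 18.95 tip case mm [  3.1   0.4 161.8] rot [-1.7989e+02 -5.0000e-02  5.5920e+01] F case [ 0.5 -0.3 -0.5] q [-25.  11.   9.  88.   0.  99.]
1.0 [281.3  96.3]
1.1 [281.3 105.7]
1.2 [281.3 115.9]
1.3 [281.3 126.5]
1.4 [281.3 137.3]
1.5 [281.2 148.2]
1.6 [281.2 158.9]
1.27 tip centre [ 62.6 122.3]
1.1 tip centre [ 71.3 119.3]
0.95 tip centre [ 78.4 115.4]
0.8 tip centre [ 84.8 110.5]
0.65 tip centre [ 90.5 104.7]
0.5 tip centre [95.2 98.1]
0.4 tip centre [97.8 93.3]
0.3 tip centre [99.8 88.3]
0.2 tip centre [101.4  83.2]
0.1 tip centre [102.5  77.9]
0 tip centre [103.   72.5]
```

Emit:
carry_out(
  moves="15 0 0 0 0 0 0; 40 0 5 0 0 0 0; 52 0 18 0 0 0 0; 54 0 34 0 0 0 0; 54 0 40 0 0 0 0; 60 0 41 0 0 0 0; 64 0 41 0 0 0 0; 68 0 43 0 0 0 0; 72 0 45 0 0 0 0; 75.3 0 46.4 0 0 0 0; 79 0 49 0 0 0 0; 81.7 0 51.3 0 0 0 0; 81.7 0 51.3 0 0 0 0",
)

```text
time: 20.3
ee_pos: [0.5909, -0.1822, 0.1284]
tcp_rot: [180.0, -0.0, 56.0]
wrist_force: [-0.2, -0.3, 1.1]
opening: -0.0002
grasp_force: 0.6
```

```bash
python3 rib.py | sed -n '1,6p'; python3 arc.py | head -8
```

```text
t 20.3 tip case mm [ 86.1  -0.  111.4] rot [ 1.7999e+02 -3.0000e-02  5.6000e+01] F case [-0.3  0.   1.1] q [-17.  14.   7.  83.   0. 107.]
[328, 0, 121, 39, 2981] [396.7, 15.0]
[253, 233, 55, 26, 1063] [280.2, 243.0]
1.85 slope 30.0 rib [ 40.3 131.5] [280.3 362.5]
1.85 slope 15.0 rib [ 29.7 125. ] [280.2 368.3]
1.85 slope 0.0 rib [ 21.2 116. ] [280.1 367.4]
t 20.35 tip case mm [8.600e+01 1.000e-01 1.114e+02] rot [-1.7999e+02 -3.0000e-02  5.6000e+01] F case [-1.2 -0.1  1.6] q [-17.  14.   7.  83.   0. 107.]
1.0 [280.8 263.6]
1.1 [280.8 276.2]
1.2 [280.8 288.8]
1.3 [280.7 301.3]
1.4 [280.7 313.4]
1.5 [280.7 324.7]
1.6 [280.6 335. ]
```

Emit:
carry_out(
  moves="2.5 0 3.5 0 0 0 0; 4.5 0 6.7 0 0 0 0; 7 0 10 0 0 0 0; 9.2 0 13.3 0 0 0 0; 10.5 0 15.7 0 0 0 0; 11.8 0 18.1 0 0 0 0; 11.8 0 18.1 0 0 0 0",
)

```text
time: 21.1
ee_pos: [0.5968, -0.1725, 0.1097]
tcp_rot: [-179.9, 0.0, 56.0]
wrist_force: [-0.1, -0.7, -0.2]
opening: 0.0002
grasp_force: 0.0
```

Emit:
carry_out(
  moves="1 0 2.5 0 0 0 0; 2 0 5 0 0 0 0; 2 0 5 0 0 0 0",
)

```text
time: 21.4
ee_pos: [0.5981, -0.171, 0.105]
tcp_rot: [-180.0, 0.0, 56.0]
wrist_force: [0.5, 0.5, 0.8]
opening: -0.0001
grasp_force: 0.0
```

```bash
python3 rib.py | sed -n '1,4p'
```

```text
t 21.4 tip case mm [99.4  0.3 88. ] rot [-1.7996e+02  1.0000e-02  5.5980e+01] F case [ 0.7 -0.1  0.8] q [-16.  14.   5.  81.   0. 108.]
[333, 0, 133, 54, 4923] [405.7, 21.3]
[257, 209, 49, 45, 1881] [281.2, 229.1]
[274, 350, 11, 7, 66] [279.1, 352.5]
```

```bash
cat > chk.py <<'E'
from h import *
for n in("side","scene"):
    im,K,W=shot(n);h=cv2.cvtColor(im,cv2.COLOR_RGB2HSV)
    m=cv2.inRange(h,(0,110,50),(7,255,255))|cv2.inRange(h,(173,110,50),(180,255,255))
    k,_,st,ce=cv2.connectedComponentsWithStats(m)
    P=lambda x,z:np.round(proj(toworld([x/1e3,0,z/1e3]),K,W),1)
    print(n,'down',P(38.5,93),'lifted',P(57,113),'bar0',P(122,74),'bar.3',P(119,88),'tabrib',P(-46,75))
    for i in range(1,k):
        if st[i,4]>5 and abs(ce[i]-P(45,90)).max()<50: print(st[i].tolist(),ce[i].round(1).tolist())
E
python3 chk.py
```

```text
side down [311.2 195.1] lifted [311.9 184.7] bar0 [313.3 184.4] bar.3 [313.4 180.6] tabrib [308.5 220.1]
[330, 162, 31, 16, 320] [344.5, 169.6]
[310, 185, 9, 5, 36] [313.9, 187.2]
[306, 196, 12, 3, 32] [311.8, 197.0]
[298, 219, 20, 16, 262] [307.9, 226.7]
scene down [310.9 193.5] lifted [308.4 183.1] bar0 [298.5 187.8] bar.3 [299.1 183.2] tabrib [324.3 214.8]
[307, 170, 12, 12, 111] [312.5, 175.5]
[291, 172, 5, 10, 35] [293.3, 175.6]
[293, 188, 12, 6, 49] [298.4, 190.3]
[305, 194, 11, 5, 37] [309.9, 196.2]
[314, 214, 25, 16, 266] [325.3, 221.4]
```

The claw is down on the keeper and the lever seems to have snapped flat ahead of the finger. Confirming with a gentle press.

Emit:
carry_out(
  moves="1 0 3 0 0 0 0; 2 0 6 0 0 0 0; 2.5 0 9 0 0 0 0; 3 0 11 0 0 0 0; 3 0 13 0 0 0 0; 3 0 14 0 0 0 0; 3 0 14 0 0 0 0",
)

```text
time: 22.25
ee_pos: [0.5999, -0.1687, 0.0914]
tcp_rot: [-180.0, 0.0, 56.0]
wrist_force: [-0.6, 0.3, -0.5]
opening: -0.0001
grasp_force: 0.0
```

Emit:
carry_out(
  moves="0 0 1 0 0 0 0; 0 0 2 0 0 0 0; 0 0 2 0 0 0 0",
)

```text
time: 22.55
ee_pos: [0.6, -0.1687, 0.0896]
tcp_rot: [180.0, -0.0, 56.0]
wrist_force: [-0.7, 0.3, -1.1]
opening: 0.0002
grasp_force: 0.0
```

```bash
python3 -c "
from h import *
state()"
```

```text
t 22.55 tip case mm [102.4   0.   72.6] rot [179.99  -0.    55.98] F case [-0.1  0.7 -1.1] q [-16.  15.   4.  79.   0. 108.]
```

Emit:
carry_out(
  moves="0 0 1 0 0 0 0; 0 0 2 0 0 0 0; 0 0 2 0 0 0 0",
)

```text
time: 22.85
ee_pos: [0.6001, -0.1687, 0.0893]
tcp_rot: [179.9, -0.0, 56.0]
wrist_force: [-3.8, 0.2, 11.4]
opening: 0.0001
grasp_force: 5.7
```

```bash
python3 -c "
from h import *
state()"; python3 chk.py
```

```text
t 22.85 tip case mm [ 1.024e+02 -1.000e-01  7.230e+01] rot [ 1.7992e+02 -3.0000e-02  5.5980e+01] F case [-2.   3.2 11.4] q [-16.  15.   4.  79.  -0. 108.]
side down [311.2 195.1] lifted [311.9 184.7] bar0 [313.3 184.4] bar.3 [313.4 180.6] tabrib [308.5 220.1]
[331, 161, 30, 17, 300] [345.4, 170.0]
[306, 196, 12, 3, 29] [311.9, 196.9]
[298, 219, 20, 16, 261] [307.9, 226.7]
scene down [310.9 193.5] lifted [308.4 183.1] bar0 [298.5 187.8] bar.3 [299.1 183.2] tabrib [324.3 214.8]
[307, 171, 12, 11, 66] [313.2, 177.3]
[293, 189, 6, 5, 18] [295.2, 190.9]
[305, 194, 11, 5, 37] [310.1, 196.1]
[314, 214, 25, 15, 266] [325.3, 221.4]
```

Firm stop at exactly flat height. Lifting off and checking.

Emit:
carry_out(
  moves="0 0 -3 0 0 0 0; 0 0 -15 0 0 0 0; 0 0 -45 0 0 0 0; -20 0 -85 0 0 0 0; -60 0 -120 0 0 0 0; -90 0 -140 0 0 0 0; -100 0 -145 0 0 0 0; -100 0 -145 0 0 0 0; -100 0 -145 0 0 0 0; -100 0 -145 0 0 0 0; -100 0 -145 0 0 0 0; -100 0 -145 0 0 0 0",
)

```text
time: 24.15
ee_pos: [0.5442, -0.2508, 0.2318]
tcp_rot: [-179.9, 0.0, 56.0]
wrist_force: [-0.5, -0.7, 0.1]
opening: 0.0004
grasp_force: 0.0
```

```bash
python3 look.py p10.png; python3 chk.py
```

```text
t 24.15 tip case mm [3.100e+00 2.000e-01 2.148e+02] rot [-1.7993e+02  1.0000e-02  5.6040e+01] F case [-0.8  0.   0.1] q [-25.  12.  16.  94.   0.  99.]
shift [53.9  0.4 90.8] turn [-0.07  0.01  0.12]
side down [311.2 195.1] lifted [311.9 184.7] bar0 [313.3 184.4] bar.3 [313.4 180.6] tabrib [308.5 220.1]
[331, 162, 30, 16, 315] [344.7, 169.5]
[309, 184, 10, 6, 54] [313.2, 186.6]
[306, 196, 12, 3, 33] [311.2, 197.0]
[298, 219, 20, 16, 264] [307.9, 226.7]
scene down [310.9 193.5] lifted [308.4 183.1] bar0 [298.5 187.8] bar.3 [299.1 183.2] tabrib [324.3 214.8]
[291, 170, 28, 12, 250] [305.0, 175.8]
[293, 188, 12, 6, 54] [298.4, 190.2]
[305, 195, 11, 4, 34] [309.9, 196.3]
[314, 214, 25, 15, 266] [325.4, 221.4]
```

View pics/p10.png

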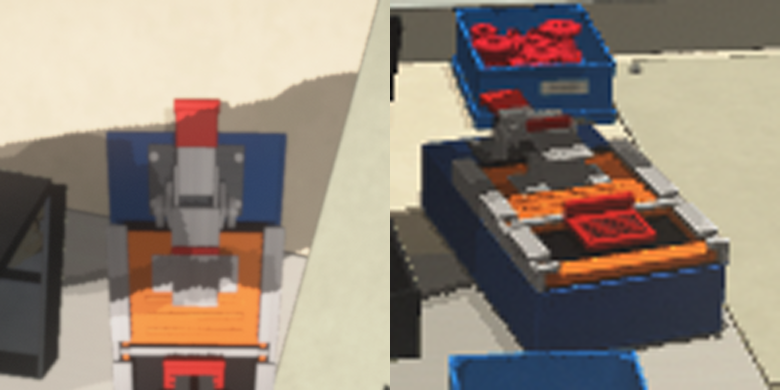

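The lever is flat with its red bar at (197,125). The claw is over the keeper with its rib at (195,252), and the cover is shut with the loose things untouched. Handing in.

```bash
python3 -c "
from workcell import bot
print(bot.job_done())"
```

```text
the job is handed in; nothing more can be done
None
```

I handed the job in at about 24 s: the cover is shut against the seal, the claw is drawn under the keeper's lip, and the lever lies flat by itself; the hand-in returned no verdict.

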